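Set out the decorating kit on its matching pads and wells

ROBOT

A 6-joint arm with a two-finger parallel gripper is mounted at the origin on the work surface; the furniture and walls round the work are solid. World frame = base frame: x ahead of the robot, y to its left, z up, the work surface at z = 0. Lengths are in m, angles in rad, forces in N, time in s.
With the tool pointing down it reaches from about 0.375 to 0.925 m from the base axis. Payload 5.7 kg.
Tool frame: the origin (TCP) lies midway between the tips of the shut fingers; the grasp point (between the pads) lies 19 mm behind it; z points along the fingers, y is the line along which they close (so a half turn about z gives the same grasp; the last joint's range is limited). The gripper opens to 88 mm and grips with 3 to 60 N. Pads are 20 mm wide; open, the fingers measure 115 mm over their backs; the gripper's body (75 mm by 178 mm) begins 61 mm behind the grasp point.
Start: joints at [1.066, 0.359, 1.51, -0, 1.272, -0.115], TCP at [0.228, 0.555, 0.223] pointing down, gripper open.
Joint ranges: [-2.97, 2.97], [-1.01, 2.36], [0.21, 2.38], [-0.96, 4.11], [0.2, 2.71], [-2.98, 2.98]. Speed limits (rad/s): [2.39, 2.39, 3.14, 3.14, 3.14, 3.14].

INTERFACE

Orientations are given as a unit quaternion [x, y, z, w].
In Python, from bench import move_ptp, servo_line, goto_joints, move_gripper, sleep, inverse_kinematics, capture, PlanningError, close_job, spot_in, silhouettes, current_clock, current_joint_pos, current_qvel, current_joint_torque, current_position, current_orientation, current_force, current_torque, current_finger_gap, current_grip_force gives the robot as it stands. Calls block until the motion is done:
- move_ptp(position, orientation): joint-space move of the TCP to a pose.
- servo_line(position, orientation=None, rate=0.15, contact_N=None): straight line of the TCP; orientation=None keeps the orientation; rate is the mean speed in m/s. With contact_N (N) it stops when the force on the tool has changed by that much, and returns True; else False.
- goto_joints(angles): joint-space move.
- move_gripper(opening): finger opening in m; the grip force is fixed at half the most; returns when the fingers have stopped.
- sleep(seconds).
- inverse_kinematics(position, orientation): joint angles nearest the present ones, or None.
- capture(name): name is "scene" or "top" or "wrist"; returns a dict with "image" (480x640x3 uint8, blue, green, red), "range_z" (480x640 float32, m along the optical axis (not along the pixel's ray), 0 where there is no reading), "intrinsics" (3x3 intrinsics, pixels), "R" (3x3) and "t" (3): a world point X has camera coordinates R X + t. Camera axes: x right, y down, z forward; pixel columns grow to the right and rows downward; lengths in m; the calibration is good to about 2 mm. A picture is of the moment at which its call begins.
A pose or a line that the arm cannot do raises PlanningError and nothing moves.
- close_job(): hands the job in; it is judged then, once.
Trained networks look in the newest picture that a camera, given by its name, has taken for a name from the list of things; names that differ only in an ending like _2 or _b are one class to them, and where a whole thing is asked for, a point or a joint stands for the part that bears it (a point fixed in the world has none). Each returns a list of dicts, best first, with "conf" (0 to 1); they miss things now and then, are a little off and sometimes report something else, mostly with a low value. They report only what shows in the picture. A call takes as long as a camera call. They do not tell look-alikes from the thing itself.
- spot_in(camera, query): "xy" ([column, row] in pixels, amid what is visible of it).
- silhouettes(camera, query): "region" (480x640 bool, what is visible of it) and "xy" ([column, row] in pixels, amid what is visible of it).
Readings, each from a call of its own:
- current_clock(): time.
- current_joint_pos(): joint angles.
- current_qvel(): joint speeds.
- current_joint_torque(): joint torques, N m.
- current_position(): TCP position.
- current_orientation(): TCP orientation.
- current_force(): force on the tool from outside, world axes, zero at the start.
- current_torque(): the same for the moment, N m.
- current_finger_gap(): finger opening in m.
- current_grip_force(): force on a finger pad.
Only numpy, scipy, OpenCV 4.12 (cv2) and the standard library are available. Lean on these libraries where they do the work, as an engineer would, in place of code of your own. Each camera call takes 0.05 s, during which the arm holds its last target. There are 200 camera calls.

TASK

Set out the decorating kit for the next class: lay the star tile on the pad with the star, lay the plaster mould on the pad with the white rectangle so that its sides run with the rectangle's, stand the blue glaze jar in the blue well and the wooden stamp in the small wooden well. Each goes in the middle of its own place, flat or upright, and the jar must not be tipped over on the way.

Things in the scene. Friction and masses are not known exactly. Their poses are not given: they have to be found in the camera images.
- star_tile_centre (a point): Loose turquoise glazed test tile, a flat eight-pointed star 63 mm across the points (about 50 mm across opposite notches) and 9 mm thick, lying flat on the table. The point is its centre, half-way up; x axis roughly through one point of the star, z up. Points repeat every 45 degrees. Best gripped across two opposite notches (half-way between points, 22.5 degrees from the x axis) with the fingertips right down at the table, since it is thin.
- sprig_mould_centre (a point): Loose off-white plaster mould, a rectangular block with a small flower relief on top, lying flat: 62 mm along its x axis, 51 mm along its y axis, 24 mm high (the block's straight sides reach 20 mm). The point is its centre, 12 mm above its underside; z up. Best gripped across the 51 mm width.
- glaze_jar_centre (a point): Loose round jar with a blue band and a white screw cap, standing upright: 47 mm across, 60 mm high, about 0.09 kg. The point is its centre, 30 mm above its underside; z up.
- wood_stamp_centre (a point): Loose small turned wooden stamp standing upright: 26 mm across, narrower at the waist, 67 mm high, about 0.02 kg. The point is its centre, 33.5 mm above its underside; z up.
- star_pad: Fixed flat black square pad, 80 x 80 mm and 4 mm thick, with a dark turquoise eight-pointed star painted in the middle. Lies on the table; origin at the centre of its underside, so its top is 4 mm above it; z up.
- mould_pad: Fixed flat black rectangular pad, 86 mm along x, 76 mm along y and 4 mm thick, with a white rectangle (72 mm along x, 61 mm along y) painted in the middle. Lies on the table; origin at the centre of its underside, top 4 mm above it; z up.
- jar_well: Fixed shallow round blue well, open at the top: 74 mm outside, 64 mm inside, floor 5 mm and rim 14 mm above its underside. Lies on the table; origin at the centre of its underside; z up.
- stamp_well: Fixed shallow round wooden well, open at the top: 54 mm outside, 44 mm inside, floor 5 mm and rim 12 mm above its underside. Lies on the table; origin at the centre of its underside; z up.
Mind the look-alikes: they are no part of the job. Of the things that look like the part that bears wood_stamp_centre, take the one that is farthest to the robot's right at the start.

How it is judged:
By the outcome, as a careful person would: the job done as asked, in the order asked, and still so for the second after the job is handed in, with the robot touching nothing.
It also fails if it takes over 96 s, if anything falls off the work surface, if the arm or the gripper's body presses on something with over 40 N, if the wrist force passes 120 N, or if a joint passes its speed limit or range.

## Working session

There is one attempt and no reset: what is moved stays moved. The work goes in short steps, each a Python script; the robot and the scene stay as the last script left them, time stands still between calls to the robot, and variables do not carry over. Pictures are saved under pics/ and viewed, at most 14 in all, crops included, and the job is handed in when it is done.

```bash
mkdir -p pics; ls; cat > h.py <<'E'
import numpy as np, cv2
from bench import *
names=["star_tile_centre","sprig_mould_centre","glaze_jar_centre","wood_stamp_centre","star_pad","mould_pad","jar_well","stamp_well"]
def world(c,uv,zr):
    K,R,t=c["intrinsics"],c["R"],c["t"]
    p=np.linalg.solve(K,np.c_[uv,np.ones(len(uv))].T)*zr
    return (R.T@(p-np.reshape(t,(3,1)))).T
def cloud(c,m):
    m=m&(c["range_z"]>0); v,u=np.nonzero(m)
    return world(c,np.c_[u,v],c["range_z"][v,u])
def onplane(c,uv,z):
    uv=np.atleast_2d(np.float64(uv)); K,R,t=c["intrinsics"],c["R"],c["t"]
    o=-R.T@t; d=(R.T@np.linalg.solve(K,np.c_[uv,np.ones(len(uv))].T)).T
    return o+d*((z-o[2])/d[:,2])[:,None]
E
python3 - <<'E'
from h import *
for cam in ["top","scene"]:
    c=capture(cam); cv2.imwrite(f"pics/{cam}0.png",c["image"])
    for n in names:
        for s in silhouettes(cam,n):
            if s["conf"]<.3: continue
            P=cloud(c,s["region"])
            if len(P)<5: continue
            print(cam,n,round(s["conf"],2),np.round(s["xy"]),s["region"].sum(),np.round(np.median(P,0),3),"zmax",round(np.percentile(P[:,2],95),3),"mid",np.round((np.percentile(P,2,0)+np.percentile(P,98,0))/2,3)[:2])
print(current_clock())
E
```

```text
pics
top star_tile_centre 0.67 [244. 234.] 559 [0.411 0.184 0.008] zmax 0.012 mid [0.412 0.184]
top star_tile_centre 0.56 [365. 212.] 744 [ 0.462 -0.07   0.019] zmax 0.023 mid [ 0.462 -0.07 ]
top sprig_mould_centre 0.67 [365. 213.] 705 [ 0.462 -0.069  0.019] zmax 0.023 mid [ 0.462 -0.07 ]
top glaze_jar_centre 0.86 [183. 242.] 596 [0.397 0.298 0.056] zmax 0.061 mid [0.399 0.303]
top wood_stamp_centre 0.79 [490. 189.] 242 [ 0.5   -0.324  0.032] zmax 0.067 mid [ 0.502 -0.333]
top wood_stamp_centre 0.58 [454. 307.] 150 [ 0.275 -0.242  0.056] zmax 0.067 mid [ 0.276 -0.244]
top star_pad 0.74 [472. 250.] 1533 [ 0.384 -0.289  0.003] zmax 0.007 mid [ 0.385 -0.288]
top mould_pad 0.65 [307. 212.] 1489 [0.469 0.053 0.003] zmax 0.007 mid [0.469 0.052]
top jar_well 0.68 [432. 194.] 1054 [ 0.501 -0.203  0.005] zmax 0.014 mid [ 0.501 -0.202]
top stamp_well 0.85 [251. 178.] 536 [0.534 0.17  0.006] zmax 0.013 mid [0.533 0.17 ]
scene star_tile_centre 0.68 [283. 228.] 128 [0.408 0.177 0.007] zmax 0.01 mid [0.407 0.178]
scene sprig_mould_centre 0.81 [342. 265.] 360 [ 0.453 -0.081  0.018] zmax 0.022 mid [ 0.459 -0.076]
scene glaze_jar_centre 0.77 [263. 208.] 314 [0.393 0.287 0.037] zmax 0.059 mid [0.412 0.32 ]
scene wood_stamp_centre 0.5 [420. 311.] 301 [ 0.497 -0.334  0.029] zmax 0.064 mid [ 0.507 -0.328]
scene wood_stamp_centre 0.5 [312. 319.] 322 [ 0.27  -0.255  0.028] zmax 0.064 mid [ 0.281 -0.235]
scene star_pad 0.8 [365. 325.] 918 [ 0.381 -0.292  0.003] zmax 0.005 mid [ 0.383 -0.29 ]
scene mould_pad 0.84 [323. 246.] 451 [0.463 0.049 0.003] zmax 0.005 mid [0.466 0.053]
scene jar_well 0.72 [387. 289.] 586 [ 0.498 -0.205  0.005] zmax 0.013 mid [ 0.497 -0.205]
scene stamp_well 0.66 [322. 221.] 200 [0.533 0.168 0.005] zmax 0.012 mid [0.537 0.178]
0.9
```

```bash
python3 -c "
import cv2
i=cv2.imread('pics/top0.png')[130:340,120:520];cv2.imwrite('pics/topc.png',cv2.resize(i,(800,420),interpolation=cv2.INTER_CUBIC))"
```

```text
(no output)
```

View pics/topc.png

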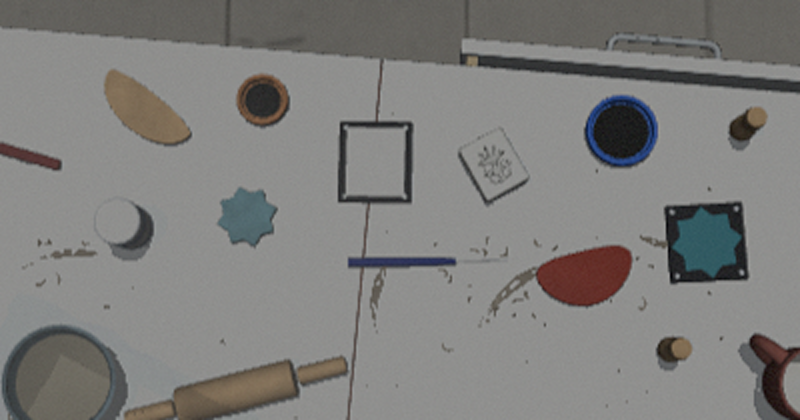

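View pics/scene0.png

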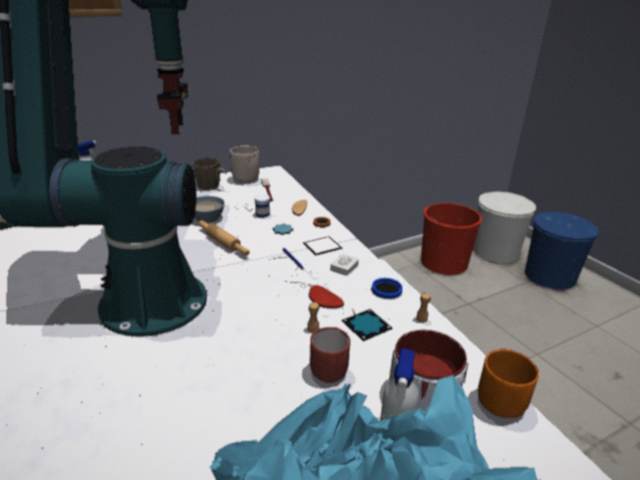

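The top crop shows the tile at (247,216), mould (493,165), mould pad (375,162), jar (120,225) and jar well (621,131). It also shows the star pad (706,242), stamp well (263,100), and two stamps at (748,124) and (674,349). The rightmost one (y≈-0.33) is the one to take. Next I'll tour with the wrist camera.

```bash
cat >> h.py <<'E'
from scipy.spatial.transform import Rotation as Ro
def down(yaw,pos):
    """tool-down quaternion with closing line at angle yaw (world), half turn chosen for small joint 6"""
    best=None
    for k in (0,1):
        q=(Ro.from_euler('z',yaw-np.pi/2+k*np.pi)*Ro.from_euler('x',np.pi)).as_quat()
        j=inverse_kinematics(list(pos),list(q))
        if j is not None and (best is None or abs(j[5])<best[0]): best=(abs(j[5]),list(q))
    return best[1]
E
python3 - <<'E'
from h import *
import pickle
out=[]
for i,(x,y) in enumerate([(0.43,0.21),(0.43,0.0),(0.43,-0.26)]):
    p=[x,y,0.33]; move_ptp(p,down(np.pi/2,p))
    c=capture("wrist"); cv2.imwrite(f"pics/w{i}.png",c["image"])
    print(i,current_clock(),np.round(current_joint_pos(),2),"cam",np.round(-c["R"].T@c["t"],3),np.round(c["R"][2],2))
    sil={}
    for n in names:
        for s in silhouettes("wrist",n):
            if s["conf"]<.3: continue
            P=cloud(c,s["region"]); sil.setdefault(n,[]).append(s)
            if len(P)<5: continue
            print(n,round(s["conf"],2),np.round(s["xy"]),s["region"].sum(),np.round(np.median(P,0),4),"mid",np.round((np.percentile(P,1,0)+np.percentile(P,99,0))/2,4)[:2],"ext",np.round(np.ptp(P,axis=0),3))
    out.append((c,sil))
pickle.dump(out,open("tour.pkl","wb"))
im=np.hstack([cv2.resize(o[0]["image"],(400,300)) for o in out[:2]]); im2=np.hstack([cv2.resize(out[2][0]["image"],(400,300)),np.zeros((300,400,3),np.uint8)])
cv2.imwrite("pics/tour.png",np.vstack([im,im2]))
E
```

```text
0 2.4833 [ 0.31  0.09  1.6   0.    1.45 -1.26] cam [0.354 0.209 0.492] [ 0.27  0.   -0.96]
star_tile_centre 0.55 [304. 180.] 1426 [0.4071 0.1838 0.0091] mid [0.4082 0.1837] ext [0.062 0.059 0.014]
sprig_mould_centre 0.65 [114. 219.] 2040 [ 0.4585 -0.065   0.0201] mid [ 0.46  -0.069] ext [0.079 0.083 0.027]
glaze_jar_centre 0.6 [400. 176.] 1491 [0.3945 0.3009 0.0594] mid [0.396  0.3036] ext [0.056 0.058 0.063]
star_pad 0.67 [206. 223.] 3280 [0.4635 0.0531 0.0046] mid [0.4651 0.0529] ext [0.086 0.076 0.006]
jar_well 0.8 [ 22. 247.] 2254 [ 0.4979 -0.2019  0.0062] mid [ 0.4961 -0.2002] ext [0.073 0.071 0.017]
stamp_well 0.57 [294. 268.] 1058 [0.5303 0.1703 0.0063] mid [0.5288 0.1707] ext [0.052 0.051 0.012]
1 5.2083 [-0.16  0.01  1.68  0.    1.44  1.41] cam [ 0.504 -0.001  0.492] [-0.27 -0.   -0.96]
star_tile_centre 0.74 [187. 212.] 1395 [0.41   0.1827 0.009 ] mid [0.4089 0.1838] ext [0.059 0.062 0.013]
sprig_mould_centre 0.64 [374. 169.] 1978 [ 0.463  -0.0689  0.0203] mid [ 0.4626 -0.0691] ext [0.077 0.069 0.028]
glaze_jar_centre 0.74 [ 86. 225.] 2012 [0.4011 0.2927 0.0582] mid [0.3985 
[... 794 characters left out ...]
71 0.1654 0.0086] mid [0.4078 0.1658] ext [0.054 0.026 0.011]
sprig_mould_centre 0.69 [174. 169.] 2052 [ 0.4639 -0.0738  0.0202] mid [ 0.463  -0.0726] ext [0.074 0.07  0.027]
wood_stamp_centre 0.96 [312. 313.] 573 [ 0.2795 -0.2502  0.0351] mid [ 0.2624 -0.2498] ext [0.06  0.027 0.071]
wood_stamp_centre 0.56 [374. 142.] 460 [ 0.5014 -0.3244  0.064 ] mid [ 0.5009 -0.3267] ext [0.026 0.028 0.071]
star_pad 0.69 [339. 229.] 3162 [ 0.3853 -0.2884  0.0044] mid [ 0.3836 -0.2884] ext [0.083 0.083 0.008]
jar_well 0.66 [274. 142.] 2638 [ 0.4996 -0.2025  0.0059] mid [ 0.4989 -0.2036] ext [0.07  0.071 0.018]
stamp_well 0.7 [  3. 120.] 140 [0.5249 0.1446 0.0043] mid [0.5256 0.1473] ext [0.032 0.012 0.012]
```

View pics/tour.png

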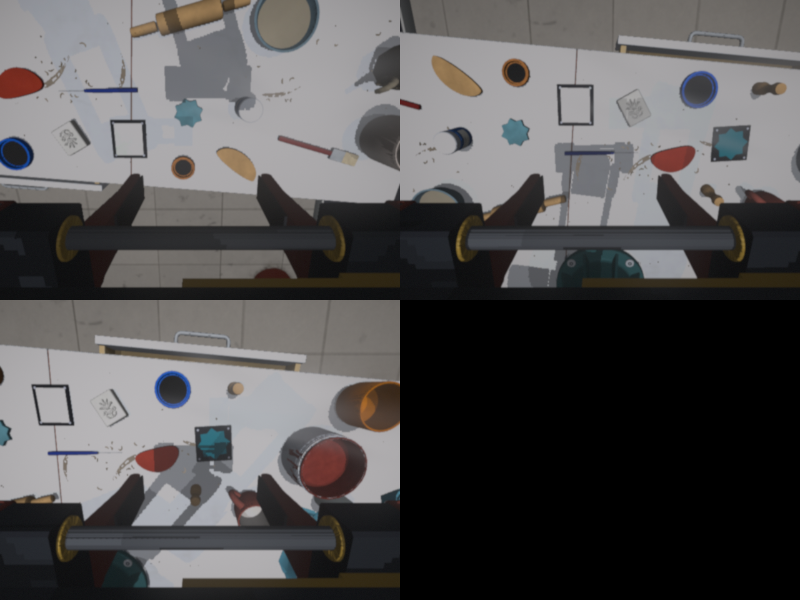

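```bash
python3 - <<'E'
from h import *
import pickle
out=pickle.load(open("tour.pkl","rb"))
def pick(i,n,xy):
    c,s=out[i]; return c,min(s[n],key=lambda r:np.hypot(*(np.array(r["xy"])-xy)))["region"]
def con(m):
    k,_=cv2.findContours(m.astype(np.uint8),cv2.RETR_EXTERNAL,cv2.CHAIN_APPROX_NONE); return max(k,key=cv2.contourArea)[:,0]
def star(c,m,z,tag):
    P=onplane(c,con(m),z)[:,:2].astype(np.float32)
    M=cv2.moments(P.reshape(-1,1,2)*1000); ctr=np.array([M["m10"],M["m01"]])/M["m00"]/1000
    d=P-ctr; th=np.arctan2(d[:,1],d[:,0]); r=np.hypot(*d.T)
    F=(np.interp(np.linspace(-np.pi,np.pi,720),*(a[np.argsort(th)] for a in (th,r)))*np.exp(-8j*np.linspace(-np.pi,np.pi,720))).mean()
    print(tag,np.round(ctr,4),"point angle deg",round(np.degrees(-np.angle(F)*-1/-8)%45,1),"amp mm",abs(F)*2000,"r",r.min(),r.max())
def rect(c,m,z,tag):
    P=onplane(c,con(m),z)[:,:2]
    (cx,cy),(w,h),a=cv2.minAreaRect((P*1000).astype(np.float32)); print(tag,round(cx/1000,4),round(cy/1000,4),round(w),round(h),"w-axis deg",round(a,1))
for i,xy in ((0,(304,180)),(1,(187,212))):
    c,m=pick(i,"star_tile_centre",xy); star(c,m,.009,"tile")
for i,xy in ((1,(527,227)),(2,(339,229))):
    c,m=pick(i,"star_pad",xy); rect(c,m,.004,"starpad")
    hsv=cv2.cvtColor(c["image"],cv2.COLOR_BGR2HSV); s=m&(abs(hsv[...,0].astype(int)-92)<14)&(hsv[...,1]>80)&(hsv[...,2]>60)
    star(c,s,.004,"padstar")
for i,xy in ((0,(114,219)),(1,(374,169)),(2,(174,169))):
    c,m=pick(i,"sprig_mould_centre",xy)
    P=cloud(c,m); P=P[P[:,2]>.016]; r=cv2.minAreaRect((P[:,:2]*1000).astype(np.float32)); print("mould",np.round(r[0],1),np.round(r[1]),round(r[2],1))
for i,n,xy in ((1,"mould_pad",(282,168)),(0,"star_pad",(206,223))):
    c,m=pick(i,n,xy); rect(c,m,.004,"mouldpad")
for i,n,xy,z,zl in ((0,"glaze_jar_centre",(400,176),.06,.056),(1,"glaze_jar_centre",(86,225),.06,.056),(1,"jar_well",(476,145),.014,0),(2,"jar_well",(274,142),.014,0),(0,"stamp_well",(294,268),.012,0),(1,"stamp_well",(186,115),.012,0),(1,"wood_stamp_centre",(585,144),.067,.06),(2,"wood_stamp_centre",(374,142),.067,.06)):
    c,m=pick(i,n,xy)
    if zl:
        P=cloud(c,m); P=P[P[:,2]>zl][:,:2]
    else: P=onplane(c,con(m),z)[:,:2]
    (x,y),r=cv2.minEnclosingCircle((P*1000).astype(np.float32)); print(n,round(x,1),round(y,1),"r",round(r,1),"mean",np.round(P.mean(0)*1000,1))
E
```

```text
tile [0.4079 0.1839] point angle deg 15.4 amp mm 2.5530632374322977 r 0.023755705071753716 0.031252184684667166
tile [0.4098 0.1826] point angle deg 15.1 amp mm 2.2057074266899286 r 0.024760029471151298 0.03184177943872683
starpad 0.383 -0.2875 81 82 w-axis deg 3.5
padstar [ 0.3812 -0.29  ] point angle deg 8.1 amp mm 3.1539982947606395 r 0.020764477960491464 0.03566289872265109
starpad 0.3837 -0.2886 80 79 w-axis deg 4.0
padstar [ 0.3831 -0.2882] point angle deg 8.8 amp mm 3.0705356638185606 r 0.02633762320572244 0.0363068121224128
mould [460.8 -69.3] [62. 51.] 29.4
mould [461.9 -70. ] [62. 50.] 29.0
mould [462.  -71.1] [61. 50.] 28.6
mouldpad 0.4659 0.0519 76 87 w-axis deg 89.6
mouldpad 0.4652 0.0529 76 85 w-axis deg 88.7
glaze_jar_centre 396.5 304.3 r 23.3 mean [396.1 303.8]
glaze_jar_centre 398.6 303.6 r 24.2 mean [398.1 302.5]
jar_well 499.7 -200.4 r 39.5 mean [ 499.2 -200.5]
jar_well 498.8 -203.5 r 36.7 mean [ 499.3 -203.3]
stamp_well 528.8 170.8 r 27.1 mean [528.8 170.6]
stamp_well 531.4 168.1 r 27.8 mean [531.7 168.2]
wood_stamp_centre 502.0 -327.6 r 11.1 mean [ 501.6 -325.9]
wood_stamp_centre 501.3 -328.2 r 10.6 mean [ 501.3 -327.6]
```

```bash
cat >> h.py <<'E'
def pick(xy,yaw,z,pre,hov=.15):
    p=[*xy,hov]; q=down(np.radians(yaw),p); move_gripper(pre)
    move_ptp(p,q); hit=servo_line([*xy,z],rate=.12,contact_N=8); g0=current_position()
    move_gripper(0.0); print("pick hit",hit,np.round(g0,4),"gap",round(current_finger_gap(),4),"F",round(current_grip_force(),1))
    servo_line([*xy,hov],rate=.15); print("lifted gap",round(current_finger_gap(),4),"t",current_clock())
def place(xy,yaw,z,opening,hov=.15):
    p=[*xy,hov]; q=down(np.radians(yaw),p); move_ptp(p,q)
    servo_line([*xy,z+.02],rate=.15); hit=servo_line([*xy,z],rate=.05,contact_N=6)
    print("place hit",hit,np.round(current_position(),4))
    move_gripper(opening); servo_line([*xy,hov],rate=.15); print("t",current_clock())
def look(cam,name,xy,box=.08):
    c=capture(cam); K=c["intrinsics"]; p=K@(c["R"]@np.array([*xy,.01])+c["t"]); u,v=(p[:2]/p[2]).astype(int); 
    r=70; im=c["image"][max(v-r,0):v+r,max(u-r,0):u+r]; cv2.imwrite(f"pics/{name}.png",cv2.resize(im,None,fx=4,fy=4,interpolation=cv2.INTER_CUBIC)); return c
E
python3 - <<'E'
from h import *
pick((.4088,.1833),82.7,.003,.07)
c=look("wrist","tile_held",(.4088,.1833))
place((.3825,-.2875),76,.008,.07)
p=[.31,-.2875,.25]; move_ptp(p,down(np.pi/2,p))
look("wrist","tile_placed",(.3825,-.2875)); print(np.round(current_joint_pos(),2))
print([(round(s["conf"],2),s["xy"]) for s in spot_in("wrist","star_tile_centre")])
E
```

```text
pick hit False [0.4093 0.1834 0.0035] gap 0.0546 F 27.2
lifted gap 0.0541 t 12.2917
place hit True [ 0.3824 -0.2874  0.0073]
t 17.2417
[-0.91  0.07  1.83  0.    1.24  0.66]
[(0.69, [322.5, 139.3])]
```

View pics/tile_placed.png

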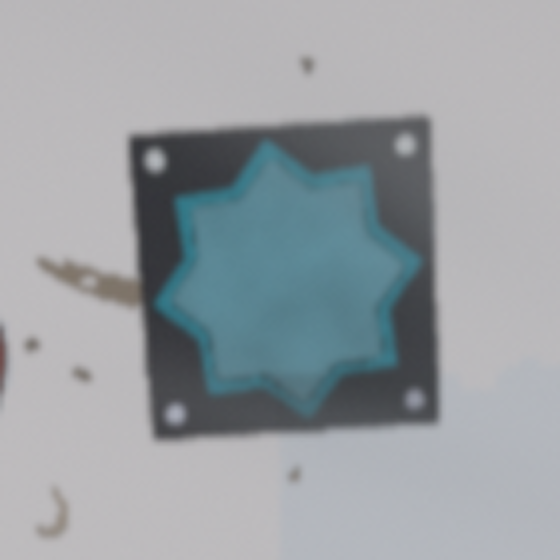

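The tile lies centred and aligned on the painted star, with an even turquoise margin around about (287,280). On to the mould and then the jar, with a look at the mould in between.

```bash
python3 - <<'E'
from h import *
pick((.4615,-.0699),119,.004,.075)
place((.4655,.0524),89.1,.009,.07)
p=[.39,.0524,.25]; move_ptp(p,down(np.pi/2,p))
c=look("wrist","mould_placed",(.4655,.0524)); print(np.round(current_joint_pos(),2))
E
```

```text
pick hit False [ 0.462  -0.0701  0.0045] gap 0.051 F 30.0
lifted gap 0.0507 t 22.3083
place hit True [0.4652 0.0524 0.0082]
t 26.1167
[-0.04  0.02  1.88  0.    1.24  1.53]
```

View pics/mould_placed.png

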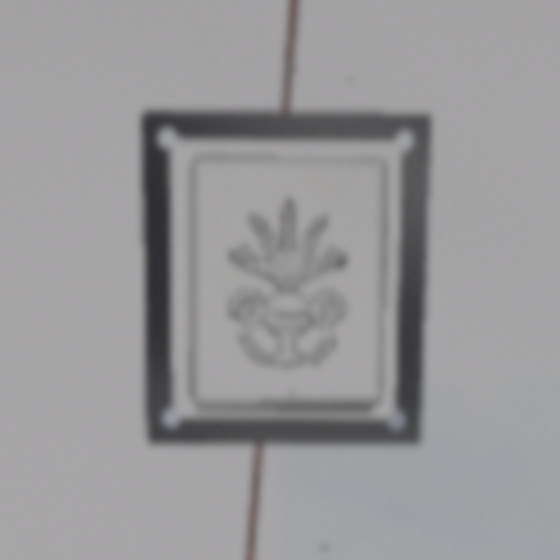

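The mould sits square and centred in the white rectangle, with near-equal margins around (287,280). Next are the jar and the stamp.

```bash
python3 - <<'E'
from h import *
pick((.3972,.3033),90,.018,.08)
place((.4985,-.2015),90,.024,.075)
p=[.45,-.27,.28]; move_ptp(p,down(np.pi/2,p))
look("wrist","jar_placed",(.4985,-.24))
E
```

```text
pick hit False [0.3977 0.3036 0.0185] gap 0.046 F 30.0
lifted gap 0.0461 t 32.25
place hit True [ 0.4981 -0.2014  0.023 ]
t 37.0833
```

View pics/jar_placed.png

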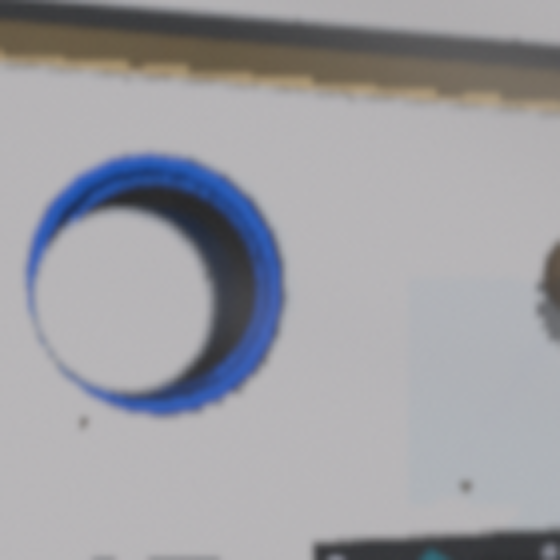

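The jar stands upright in the well. The cap at (125,300) sits off-centre from the rim at (157,283), which is probably parallax, so I'll check it with numbers. Next is the stamp.

```bash
python3 - <<'E'
from h import *
def jar(tag):
    c=capture("wrist"); m=silhouettes("wrist","glaze_jar_centre")[0]["region"]; P=cloud(c,m); T=P[P[:,2]>.057]; 
    w=silhouettes("wrist","jar_well"); 
    (x,y),r=cv2.minEnclosingCircle((T[:,:2]*1000).astype(np.float32)); print(tag,"cap",x,y,r,np.median(T[:,2]))
    if w:
        k,_=cv2.findContours(w[0]["region"].astype(np.uint8),0,1); P=onplane(c,max(k,key=cv2.contourArea)[:,0],.014); (x,y),r=cv2.minEnclosingCircle((P[:,:2]*1000).astype(np.float32)); print("well",x,y,r)
    for n in ["wood_stamp_centre","stamp_well"]:
      for s in silhouettes("wrist",n):
        P=cloud(c,s["region"]); T=P[P[:,2]>(.06 if n[0]=="w" else .009)]
        if len(T)>5: (x,y),r=cv2.minEnclosingCircle((T[:,:2]*1000).astype(np.float32)); print(n,round(s["conf"],2),x,y,r,np.median(T[:,2]))
jar("A")
pick((.5008,-.3265),90,.022,.06)
place((.5303,.1695),90,.027,.055)
p=[.48,.17,.28]; move_ptp(p,down(np.pi/2,p)); 
jar("B"); c=look("wrist","stamp_placed",(.53,.17))
c=capture("top"); cv2.imwrite('pics/top1.png',cv2.resize(c["image"][130:340,120:520],(800,420),interpolation=cv2.INTER_CUBIC)); print(current_clock())
E
```

```text
A cap 497.2716064453125 -202.8260040283203 23.24057388305664 0.06464915431788572
wood_stamp_centre 0.74 501.2821350097656 -327.9576416015625 10.568756103515625 0.06509645038173999
wood_stamp_centre 0.61 374.1811218261719 -255.17514038085938 104.18922424316406 0.0648339011420073
pick hit False [ 0.5014 -0.327   0.0228] gap 0.0203 F 29.7
lifted gap 0.0202 t 42.0917
place hit True [0.5303 0.1696 0.0268]
t 47.0083
B cap 503.87353515625 -179.7783203125 3.1923584938049316 0.05759966423230012
well 498.17266845703125 -194.52459716796875 39.789432525634766
wood_stamp_centre 0.69 528.1705932617188 167.83607482910156 11.314189910888672 0.06983024846791801
stamp_well 0.78 529.9354248046875 170.1435089111328 26.688404083251953 0.012066404607581039
47.975
```

View pics/stamp_placed.png

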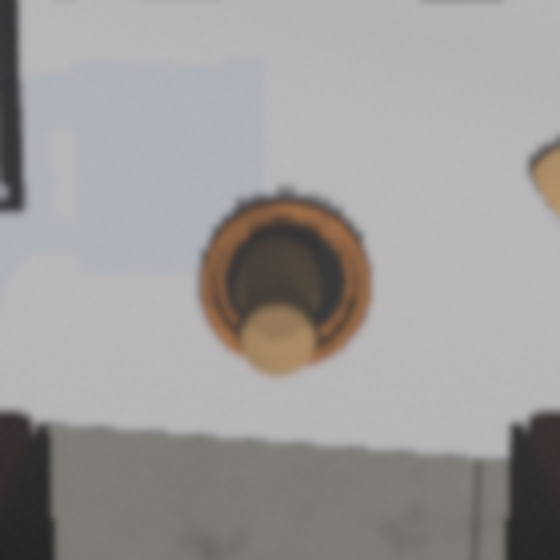

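View pics/top1.png

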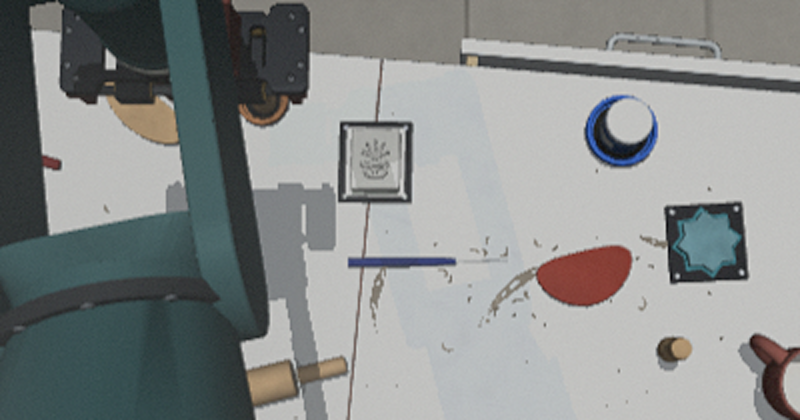

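All four are in place. The stamp stands upright in its well at (283,285), the jar is about 1–2 mm off centre, and the tile and mould are centred.

```bash
python3 -c "
from bench import *
sleep(0.3); print(current_force(), close_job())"
```

```text
the job is handed in; nothing more can be done
[-0.13847936 -0.04745396 -0.77757143] None
```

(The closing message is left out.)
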